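# Swing a plank into a drilling jig about its post

## Robot

A 6-joint arm with a two-finger parallel gripper is mounted at the origin on the work surface. World frame = base frame: x ahead of the robot, y to its left, z up, the work surface at z = 0. Lengths are in m, angles in rad, forces in N, time in s.
With the tool pointing down it reaches from about 0.35 to 0.875 m from the base axis. Payload 4.2 kg.
Tool frame: the origin (TCP) lies between the finger pads; the fingertips stand r.tcp_to_tips ahead of it and the grasp point (between the pads) lies 6 mm ahead of it (r.tcp_to_tips is the distance from the TCP to the fingertips, in m); z points along the fingers, y is the line along which they close (so a half turn about z gives the same grasp; the last joint's range is limited). The gripper opens to 85 mm and grips with 20 to 120 N. Pads are 22 mm wide; open, the fingers measure 114 mm over their backs; the gripper's body (76 mm by 85 mm) begins 54 mm behind the grasp point. The pads swing forward as they close: fully open they stand 13 mm farther back than shut.
Start: joints at [1.374, 0.385, 0.008, 0, -1.194, -0.259], TCP at [0.275, 0.561, 0.256] pointing down, gripper open.
Joint ranges: [-3.14, 3.14], [-1.21, 2.06], [-1.07, 1.41], [-3.16, 2.05], [-2.99, -0.16], [-3.1, 3.1]. Speed limits (rad/s): [2.79, 2.79, 3.14, 3.14, 3.14, 3.14].

## Interface

Orientations are given as a 3x3 rotation matrix whose columns are the frame's x, y, z axes.
In Python, from cell import r, vision, models gives the robot as it stands.
- The arm moves only by the tool apply_moves, never from a script. Its argument "motion" is one flat list of numbers, 7 for each row, row after row: the closure in counts, from 0 (fully open) to 255 (shut), then the shift along the tool's x, y, z in units of 60 mm (1.0 is 60 mm), then the turn, a rotation vector about the tool's x, y, z in units of 8 degrees (1.0 is 8 degrees). A call has 1 to 10 rows; each row is the pose to reach, as a shift and turn from the pose commanded when the call began, along the tool's axes at that moment; what a row does not reach only later rows make up. A row lasts 1/8 s, in which the tool goes at most 62.5 mm and 10.7 degrees, less where a joint would pass 70% of its speed; a pose out of reach is approached as far as the arm can. A call with a gripper value outside its range is refused whole. The fingers move at their own pace and stop on an object; "grip_force" is the grip in N (left out, the last holds). Time passes only in rows, so rows that repeat a pose let the fingers close. It gives the time, the measured TCP pose, the force, the opening and the grip force at its end, in the units of the state.
- r.get_state(): the state, without advancing time (a new reading comes with each control period).
- vision.grab_frame(name): name is "scene" or "top" or "wrist"; returns the picture (400x640x3 uint8, red, green, blue); there is no depth.
- vision.camera_model(name): a dict with "vertical_fov" (degrees; the focal length in pixels is half the picture's height over the tangent of half this angle, whatever the lens; pixels are square), "cx", "cy" (the principal point, pixels), "rvec" (rotation vector, rad) and "tvec" (3), from world to camera coordinates, as OpenCV has them; the wrist camera has in their place "hand_eye" (4x4, takes a point from camera to tool coordinates, whose origin is the TCP and whose axes are the flange's). Camera axes: x right, y down, z forward; pixel columns grow to the right and rows downward; lengths in m; the calibration is good to about 2 mm. A picture is of the moment at which its call begins: read the wrist's pose just before it. camera_model takes no time and is no camera call.
- r.job_done(): hands the job in; it is judged then, once.
Trained networks look in the newest picture that a camera, given by its name, has taken for a name from the list of things; names that differ only in an ending like _2 or _b are one class to them, and where a whole thing is asked for, a point or a joint stands for the part that bears it (a point fixed in the world has none). Each returns a list of dicts, best first, with "p" (0 to 1); they miss things now and then, are a little off and sometimes report something else, mostly with a low value. They report only what shows in the picture. A call takes as long as a camera call.
- models.find_in(query, camera): "pixel" ([column, row] in pixels, amid what is visible of it).
- models.cut_out(query, camera): "region" (400x640 bool, what is visible of it) and "pixel" ([column, row] in pixels, amid what is visible of it).
The state is a dict: "clock": time; "joint_positions": joint angles; "qd": joint speeds; "tau": joint torques, N m; "tool_pos": TCP position; "eef_rot": TCP orientation; "force": force on the tool from outside, world axes, zero at the start; "torque": the same for the moment, N m; "grip_width": finger opening in m; "grasp_force": force on a finger pad.
Only numpy, scipy, OpenCV 4.12 (cv2) and the standard library are available. Lean on these libraries where they do the work, as an engineer would, in place of code of your own. Each camera call takes 0.05 s, during which the arm holds its last target. There are 200 camera calls.

## Task

Load the pine plank into the drilling jig: keeping it flat on the bed, tuck its end in behind the post and up to the end stop while it still lies at a slant, then swing it round about the post, pressing it in against the fence's spring plunger until the catch snaps shut in front of it and it rests in line, its end at the stop. The fence's setting is only roughly known, so work by feel: never push the plank on the jig, or lean on the jig, harder than 20 N (about 2 kg), and leave the chuck key, vice and jar where they are.

Things in the scene. Friction and masses are not known exactly. Their poses are not given: they have to be found in the camera images.
- bed: White board 330 x 500 mm, 18 mm thick, fixed on the bench: the drilling jig's bed. Origin under its centre at bench level; axes and origin are the jig's. The plank slides on its top (z = 18 mm).
- jig: Drilling jig fixed on the bed. Origin under the bed's centre at bench level; x towards the fence (away from the robot at yaw 0), y along the fence towards the end stop, z up. Fence, end stop, post, plunger and catch form one rigid carriage, locked, but at a setting up to 10 mm either way along x (see fence_mark).
- fence_mark (a point): Point on the bed top (jig x = 110, y = 0 mm) below the aluminium fence's straight face in the carriage's middle setting. The whole carriage may be locked up to 10 mm nearer or farther along the jig's x; this is not measured: feel or see it. All x given here are for the middle setting; y are exact. Fence y -220 to 220 mm, 40 mm high over the bed, a knob near each end up to 60 mm.
- stop_mark (a point): Point on the bed top (jig x = 110, y = 160 mm) where, in the middle setting, the fence meets the face of the steel end stop. The stop is a block 34 mm high over the bed; its face looks along -y of the jig and runs from the fence out to jig x = 34 mm.
- post_mark (a point): Point on the bed top (jig x = 50, y = 148 mm) of the post's axis in the middle setting. Fixed steel stud, 12 mm thick: 54 mm free between it and the fence. Its 27 mm washer (underside 31 mm over the bed, stud top 44 mm) overhangs, so the plank's end can only slide in under it. With corner on fence and end at stop, a plank slanted 0.2 to 0.55 rad has about 2 mm to spare at the post.
- plunger_mark (a point): Point on the bed top (jig x = 110, y = -70 mm) under the fence's brass spring plunger: a 12 mm pin standing 8 mm out of the fence face, 12.5 mm over the bed. Its spring takes 1 N per mm: 4 N with the plank in place, 8 N pressed flush. It holds the loaded plank's tail up against the catch, 4 mm off the fence; the end behind the post may lie 0 to 4 mm off the fence.
- catch (a joint): Spring catch at the tail end of the fence, 23 mm high: blue arm on an upright pivot (20 mm thick) at jig x = -10, y = -165 mm, pointing to the fence, steel nose slanted on the robot's side, red tab. 0 = shut (at rest); a swung-in plank's tail pushes the nose aside to -y, to about 0.2 rad; it snaps back (2 N) only with the plank within 2 mm of the fence, which takes 10 to 17 N at the tail.
- plank: Pine plank 300 x 50 x 25 mm, about 0.25 kg, lying flat on the bed in front of the fence, at a slant of 0.35 to 0.55 rad to it. Origin at the centre of its underside, x along its length towards the end that goes behind the post, y across it, z up.
- plank_end (a point): Middle of the plank's end face that goes behind the post (150 mm from the middle, 12.5 mm above its underside).
- plank_tail (a point): Middle of the plank's other end face, the tail, which swings in past the catch.
- chuck_key: Bystander: steel drill chuck key lying on the bed's front corner on the end-stop side, about 98 x 70 mm, 18 mm high. Origin below the middle of its shank.
- drill_vice: Bystander: blue drill vice on the bench, about 185 x 90 mm, 58 mm high. Origin under its middle.
- screw_jar: Bystander: jar of screws with a yellow cap, 66 mm wide, 85 mm high. Origin under its middle.

How it is judged:
By the outcome, as a careful person would: the job done as asked, in the order asked, and still so for the second after the job is handed in, with the robot touching nothing.
It also fails if it takes over 72 s, if anything falls off the work surface, if the arm or the gripper's body presses on something with over 40 N, if the wrist force passes 120 N, or if a joint passes its speed limit or range.

## Working session

There is one attempt and no reset: what is moved stays moved. The work goes in short steps, Python scripts to look and compute and a tool call to move; the robot and the scene stay as the last step left them, time stands still between calls to the robot, and variables do not carry over. Pictures are saved under pics/ and viewed, at most 10 in all, crops included, and the job is handed in when it is done.

Besides the shell and the picture viewer there is one more tool, called after "Emit:" as name(argument=value, ...) on one line, values as JSON. apply_moves: Moves the arm, as the interface text tells. Its arguments: {"type":"object","properties":{"motion":{"type":"array"},"grip_force":{"type":"number"}},"required":["motion"]}

```bash
mkdir -p pics; ls; python3 - <<'E'
from cell import r, vision, models
import cv2,numpy as np
s=r.get_state(); print(s, r.tcp_to_tips)
for n in("scene","top"):
    im=vision.grab_frame(n); cv2.imwrite(f"pics/{n}0.png",im[:,:,::-1]); c=vision.camera_model(n); print(n,c)
    for q in("plank","plank_end","plank_tail","fence_mark","stop_mark","post_mark","plunger_mark","catch","bed","jig","chuck_key"):
        try: print(q,[(np.round(d["pixel"]),round(d["p"],2)) for d in models.find_in(q,n)][:3])
        except Exception as e: print(q,e)
E
```

```text
pics
{'clock': 0.0, 'joint_positions': array([ 1.37365212e+00,  3.85593744e-01,  6.62582159e-03, -4.90462332e-04,
       -1.19397871e+00, -2.58612262e-01]), 'qd': array([-0.00059501, -0.00225737, -0.0008078 , -0.00096477, -0.00048418,
       -0.00174162]), 'tau': array([ 1.17845324e-03, -3.92295527e+01,  1.88399345e+01,  4.18614373e+00,
       -4.59312359e-03, -1.54836624e-06]), 'tool_pos': array([0.27483328, 0.56075109, 0.25520033]), 'eef_rot': array([[ 8.97848715e-01, -4.40303227e-01, -8.68389249e-04],
       [-4.40304069e-01, -8.97846451e-01, -2.01928596e-03],
       [ 1.09417920e-04,  2.19536863e-03, -9.99997584e-01]]), 'force': array([-1.25553113,  0.22507981, -0.43007749]), 'torque': array([-0.00264485, -0.07460704, -0.03179525]), 'grasp_force': 0.0, 'grip_width': 0.08511341222580274} 0.025
scene {'vertical_fov': 43.29958460278283, 'cx': 325.36035103538586, 'cy': 194.61942503145227, 'rvec': array([ 1.12405393,  2.42634822, -0.92839417]), 'tvec': array([ 0.34532646, -0.29157296,  1.76967068])}
plank [(array([334., 207.]), 0.6), (array([315., 244.]), 0.42)]
plank_end [(array([332
[... 408 characters left out ...]
, 'cx': 318.1037679924957, 'cy': 199.80518731503733, 'rvec': array([ 2.10946171, -2.17239412,  0.1470671 ]), 'tvec': array([0.0141749 , 0.57492217, 1.36040012])}
plank [(array([307., 209.]), 0.81)]
plank_end [(array([304., 210.]), 0.6), (array([285., 159.]), 0.59)]
plank_tail [(array([306., 210.]), 0.81)]
fence_mark [(array([286., 157.]), 0.75), (array([308., 207.]), 0.26)]
stop_mark [(array([282., 155.]), 0.83)]
post_mark [(array([282., 155.]), 0.64)]
plunger_mark [(array([286., 158.]), 0.77)]
catch [(array([344., 176.]), 0.5)]
bed [(array([290., 214.]), 0.87), (array([487., 229.]), 0.58)]
jig [(array([282., 158.]), 0.83)]
chuck_key [(array([307., 210.]), 0.64), (array([238., 250.]), 0.48)]
```

```bash
python3 - <<'E'
import cv2
im=cv2.imread("pics/top0.png"); cv2.imwrite("pics/top0c.png",cv2.resize(im[90:300,160:440],(800,600),interpolation=cv2.INTER_CUBIC))
im=cv2.imread("pics/scene0.png"); cv2.imwrite("pics/scene0c.png",im)
E
```

```text
(no output)
```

View pics/top0c.png

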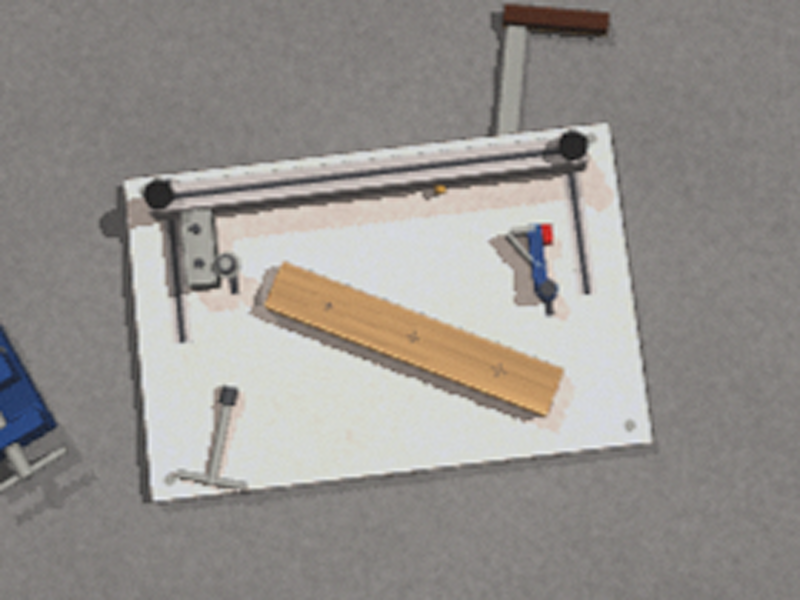

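View pics/scene0.png

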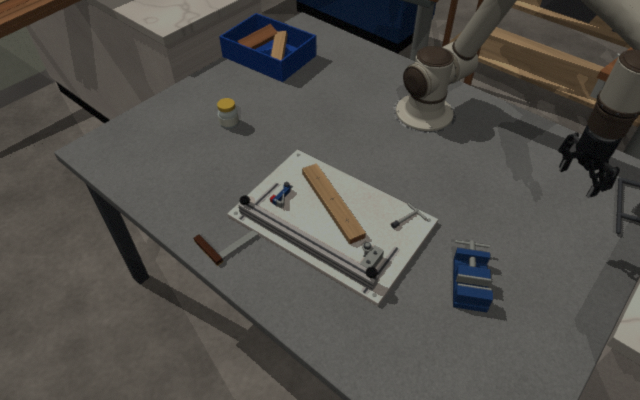

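Top view: bed with fence along the upper edge, post and stop at left (crop ~228,265), the catch at right (545,260), and the plank slanted from (275,285) to (555,390). The chuck key is at lower left. I'll work out the poses next.

```bash
cat > h.py <<'E'
import numpy as np, cv2
from scipy.spatial.transform import Rotation as R
from cell import r, vision, models
def ray(n,px,z,s=None):
    c=vision.camera_model(n); f=200/np.tan(np.radians(c["vertical_fov"])/2)
    px=np.atleast_2d(px).astype(float)
    d=np.c_[(px[:,0]-c["cx"])/f,(px[:,1]-c["cy"])/f,np.ones(len(px))]
    if "rvec" in c:
        M=R.from_rotvec(c["rvec"]).as_matrix().T; o=-M@c["tvec"]
    else:
        H=np.array(c["hand_eye"]); M=s["eef_rot"]@H[:3,:3]; o=s["eef_rot"]@H[:3,3]+s["tool_pos"]
    d=d@M.T; return (o+d*((z-o[2])/d[:,2])[:,None])[:,:2]
def goal(p,yaw,s=None):
    "row units for world TCP p with tool y axis at angle yaw (mod pi), tool down"
    s=s or r.get_state(); E=s["eef_rot"]
    best=None
    for a in(yaw,yaw+np.pi):
        y=np.array([np.cos(a),np.sin(a),0]);z=np.array([0,0,-1.]);T=np.c_[np.cross(y,z),y,z]
        v=R.from_matrix(E.T@T).as_rotvec()
        if best is None or np.linalg.norm(v)<np.linalg.norm(best): best=v
    return np.round(E.T@(np.array(p)-s["tool_pos"])/.06,3),np.round(np.degrees(best)/8,3)
def plank(im,n,s=None,z=.043):
    h=cv2.cvtColor(im,cv2.COLOR_RGB2HSV); m=cv2.inRange(h,(8,90,90),(25,255,255))
    k,l,st,_=cv2.connectedComponentsWithStats(m); i=1+np.argmax(st[1:,4])
    cn=max(cv2.findContours((l==i).astype(np.uint8),0,1)[0],key=cv2.contourArea)[:,0]
    w=ray(n,cn,z,s)*1000; (c,(a,b),t)=cv2.minAreaRect(w.astype(np.float32))
    if a<b: a,b,t=b,a,t+90
    return np.array(c)/1000,(a,b),np.radians(t)
E
python3 - <<'E'
from h import *
im=cv2.imread("pics/top0.png")[:,:,::-1].copy()
c=np.array([(124,180),(608,124),(651,442),(151,500)])/2.857+[160,90]
w=ray("top",c,.018); J=np.array([[.165,.25],[.165,-.25],[-.165,-.25],[-.165,.25]])
m=w.mean(0);A=J.T@(w-m);yaw=np.arctan2(A[0,1]-A[1,0],A[0,0]+A[1,1])
Q=np.array([[np.cos(yaw),-np.sin(yaw)],[np.sin(yaw),np.cos(yaw)]])
print("jig",m,yaw,"resid mm",1000*(w-m-J@Q.T))
for n,p,z in(("post",(226,262),.062),("stop end",(203,288),.052),("stop face",(217,240),.052),("fenceR",(583,163),.058),("fenceL",(225,208),.058),("pivot",(545,290),.04),("nose tip",(512,232),.04),("key",(245,486),.03),("key",(228,390),.03)):
    print(n,np.round(1000*((ray("top",np.array(p)/2.857+[160,90],z)[0]-m)@Q),1))
C,ab,t=plank(im,"top"); print("plank",C,ab,t,"in jig",1000*(C-m)@Q,"ang",t-yaw)
s=r.get_state()
print(goal([C[0],C[1],.2],t+np.pi/2))
E
```

```text
jig [0.58572513 0.06598862] 0.08643216337231349 resid mm [[-1.59689702 -0.84744614]
 [-1.49368932  0.60332428]
 [ 1.3356879   1.03985556]
 [ 1.75489845 -0.7957337 ]]
post [ 57.3 146.7]
stop end [ 36.  173.1]
stop face [ 82.4 155. ]
fenceR [ 116.  -214.1]
fenceL [112.3 143.3]
pivot [  -3.4 -162.2]
nose tip [  58.7 -136.8]
key [-160.9  153.4]
key [-64.8 161.4]
plank [0.83437622 0.83780145] (249.22430419921875, 208.76629638671875) 3.0104934889245714 in jig [314.34931952 747.46699954] ang 2.924061325552258
(array([ 6.341, -8.242,  0.939]), array([-1.000e-03,  0.000e+00, -2.325e+00]))
```

```bash
python3 - <<'E'
from h import *
im=cv2.imread("pics/top0.png")[:,:,::-1].copy()
im[:175]=0;im[240:]=0;im[:,:240]=0;im[:,370:]=0
C,ab,t=plank(im,"top"); m=np.array([.5857,.0660]);yaw=.0864;Q=np.array([[np.cos(yaw),-np.sin(yaw)],[np.sin(yaw),np.cos(yaw)]])
print("plank",C,ab,t,"in jig",1000*(C-m)@Q,"slant",np.pi/2-(t-yaw))
print(goal([C[0],C[1],.2],t+np.pi/2))
E
```

```text
plank [0.55246777 0.03776713] (298.1761169433594, 49.42172622680664) 1.1697951067139594 in jig [-35.54455145 -25.25986552] slant 0.4874012200809372
(array([7.991, 5.799, 0.938]), array([-0.0000e+00,  1.0000e-03,  1.0858e+01]))
```

Emit:
apply_moves(motion=[0,7.99,5.8,0.94,0,0,10.86,0,7.99,5.8,0.94,0,0,10.86,0,7.99,5.8,0.94,0,0,10.86,0,7.99,5.8,0.94,0,0,10.86,0,7.99,5.8,0.94,0,0,10.86,0,7.99,5.8,0.94,0,0,10.86,0,7.99,5.8,0.94,0,0,10.86,0,7.99,5.8,0.94,0,0,10.86,0,7.99,5.8,0.94,0,0,10.86,0,7.99,5.8,0.94,0,0,10.86])

```text
clock: 2.45
tool_pos: [0.5532, 0.035, 0.1996]
eef_rot: [[-0.393, -0.919, -0.0], [-0.919, 0.393, -0.0], [0.0, 0.0, -1.0]]
force: [-1.0, 0.5, -0.1]
grip_width: 0.0859
grasp_force: 0.0
```

Emit:
apply_moves(motion=[0,0,0,0,0,0,0])

```text
clock: 2.58
tool_pos: [0.5529, 0.0357, 0.1993]
eef_rot: [[-0.394, -0.919, -0.001], [-0.919, 0.394, -0.0], [0.001, 0.001, -1.0]]
force: [-0.8, -0.4, 0.5]
grip_width: 0.0855
grasp_force: 0.0
```

```bash
python3 - <<'E'
from h import *
s=r.get_state(); im=vision.grab_frame("wrist"); cv2.imwrite("pics/w1.png",im[:,:,::-1])
print(s["tool_pos"],s["joint_positions"],s["force"],s["eef_rot"],s["clock"])
try:
    C,ab,t=plank(im,"wrist",s); print(C,ab,t); print(goal([C[0],C[1],.044],t+np.pi/2,s))
except Exception as e: print(e)
print(goal([.5525,.0378,.044],1.1698+np.pi/2,s))
E
```

```text
[0.55290492 0.03565016 0.1993396 ] [ 3.57005119e-01  3.14025344e-01 -2.51001982e-01  9.20654131e-05
 -1.00664657e+00 -7.62330151e-01] [-0.78759668 -0.35863819  0.49826833] [[-3.94271943e-01 -9.18993473e-01 -7.95050881e-04]
 [-9.18993578e-01  3.94272316e-01 -3.79578862e-04]
 [ 6.62297050e-04  5.80989358e-04 -9.99999612e-01]] 2.575
[0.55518414 0.04167503] (284.1643981933594, 49.290042877197266) 1.1711609088790065
(array([-0.109,  0.003,  2.589]), array([ 0.004, -0.005, -0.04 ]))
(array([-0.032,  0.019,  2.589]), array([ 0.004, -0.005, -0.031]))
```

View pics/w1.png

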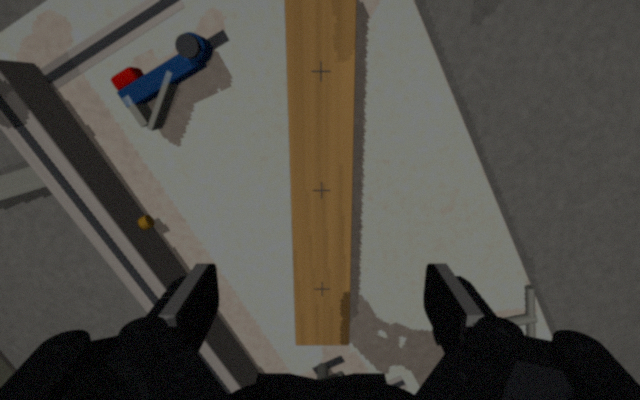

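The wrist view agrees on the plank's line: centre marks are at columns ~321 and its end at row 345. The catch is at upper left, with the plunger at (146,222). Next I'll descend 40 mm tailward of the plank's middle and grip.

Emit:
apply_moves(motion=[0,0.63,0.01,1.0,0,0,-0.03,0,0.63,0.01,1.9,0,0,-0.03,0,0.63,0.01,2.4,0,0,-0.03,0,0.63,0.01,2.58,0,0,-0.03,0,0.63,0.01,2.58,0,0,-0.03,110,0.63,0.01,2.58,0,0,-0.03,110,0.63,0.01,2.58,0,0,-0.03,130,0.63,0.01,2.58,0,0,-0.03,130,0.63,0.01,2.58,0,0,-0.03,130,0.63,0.01,2.58,0,0,-0.03], grip_force=40)

```text
clock: 3.88
tool_pos: [0.5383, 0.0035, 0.0468]
eef_rot: [[-0.386, -0.922, 0.003], [-0.922, 0.386, 0.001], [-0.002, -0.003, -1.0]]
force: [-0.6, 1.2, 6.0]
grip_width: 0.0491
grasp_force: 43.3
```

```bash
cat >> h.py <<'E'
m=np.array([.5857,.0660]);yaw=.0864;Q=np.array([[np.cos(yaw),-np.sin(yaw)],[np.sin(yaw),np.cos(yaw)]])
E
python3 - <<'E'
from h import *
# wrist picture w1 at its pose
s=dict(tool_pos=np.array([0.55290492,0.03565016,0.1993396]),eef_rot=np.array([[-0.39427,-0.91899,-0.0008],[-0.91899,0.39427,-0.0004],[0.00066,0.00058,-1.]]))
for n,p,z in(("plunger tip",(150,224),.0305),("nose tip",(150,127),.041),("pivot",(190,46),.041),("bed front edge",(480,180),.018),("centre mark",(321,190),.043),("bedcorner edge",(510,250),.018)):
    print(n,np.round(1000*(ray("wrist",p,z,s)[0]-m)@Q,1))
s=r.get_state(); print(s["tool_pos"],s["force"],s["grip_width"],s["grasp_force"],(1000*(s["tool_pos"][:2]-m)@Q))
E
```

```text
plunger tip [111.1 -67. ]
nose tip [  56.8 -132.7]
pivot [  -2.8 -165.7]
bed front edge [-158.    36.3]
centre mark [-35.3 -27.1]
bedcorner edge [-158.9  112.3]
[0.53825478 0.00350844 0.04675304] [-0.6433921   1.22467432  5.98328101] 0.049093236590407666 43.34429383277893 [-52.66079482 -58.16429093]
```

Emit:
apply_moves(motion=[130,0,0,-0.03,0,0,0,130,-0.13,-0.16,-0.03,0,0,0,130,-0.27,-0.33,-0.03,0,0,0,130,-0.4,-0.5,-0.03,0,0,0,130,-0.53,-0.66,-0.03,0,0,0,130,-0.53,-0.66,-0.03,0,0,0,130,-0.53,-0.66,-0.03,0,0,0])

```text
clock: 4.75
tool_pos: [0.5867, 0.0175, 0.0468]
eef_rot: [[-0.387, -0.922, 0.002], [-0.922, 0.387, 0.001], [-0.001, -0.002, -1.0]]
force: [1.2, -0.3, -0.5]
grip_width: 0.0492
grasp_force: 42.5
```

```bash
python3 - <<'E'
from h import *
im=vision.grab_frame("top"); cv2.imwrite("pics/t2.png",cv2.resize(im[130:240,220:370],(800,586),interpolation=cv2.INTER_CUBIC)[:,:,::-1])
s=r.get_state(); print((1000*(s["tool_pos"][:2]-m)@Q), s["tool_pos"][2],s["force"],s["torque"])
E
```

```text
[ -3.57421864 -48.48627278] 0.04685622122675196 [ 0.53360285  0.74937781 -0.73111566] [ 0.10434455 -0.2739881  -0.04685868]
```

View pics/t2.png

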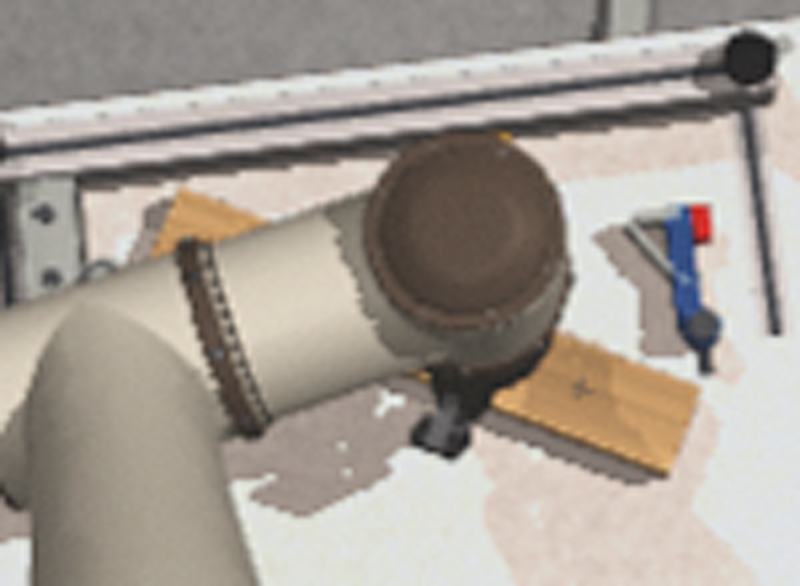

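Plank's far corner is at (180,190), just short of the fence base; the tail at (690,385) is clear of the catch. I'll feel for the fence now.

Emit:
apply_moves(motion=[130,-0.015,-0.03,0,0,0,0,130,-0.031,-0.06,0,0,0,0,130,-0.031,-0.06,0,0,0,0])

```text
clock: 5.18
tool_pos: [0.5897, 0.0173, 0.0469]
eef_rot: [[-0.387, -0.922, -0.001], [-0.922, 0.387, -0.0], [0.0, 0.0, -1.0]]
force: [-2.7, -0.1, 1.3]
grip_width: 0.0491
grasp_force: 42.8
```

Emit:
apply_moves(motion=[130,-0.015,-0.03,0,0,0,0,130,-0.023,-0.044,0,0,0,0,130,-0.023,-0.044,0,0,0,0])

```text
clock: 5.55
tool_pos: [0.593, 0.0176, 0.0469]
eef_rot: [[-0.387, -0.922, 0.0], [-0.922, 0.387, -0.0], [0.0, -0.0, -1.0]]
force: [-2.5, -0.1, 1.4]
grip_width: 0.0492
grasp_force: 42.7
```

Emit:
apply_moves(motion=[130,-0.012,-0.022,0,0,0,0,130,-0.023,-0.044,0,0,0,0,130,-0.023,-0.044,0,0,0,0])

```text
clock: 5.92
tool_pos: [0.5963, 0.0181, 0.0469]
eef_rot: [[-0.387, -0.922, 0.001], [-0.922, 0.387, 0.0], [-0.0, -0.001, -1.0]]
force: [-1.3, -0.2, -0.6]
grip_width: 0.049
grasp_force: 42.6
```

Emit:
apply_moves(motion=[130,-0.012,-0.022,0,0,0,0,130,-0.023,-0.044,0,0,0,0,130,-0.023,-0.044,0,0,0,0])

```text
clock: 6.3
tool_pos: [0.5982, 0.0181, 0.0469]
eef_rot: [[-0.386, -0.922, -0.001], [-0.922, 0.386, -0.0], [0.001, 0.001, -1.0]]
force: [-4.1, 0.9, 2.9]
grip_width: 0.049
grasp_force: 42.9
```

Emit:
apply_moves(motion=[130,-0.012,-0.022,0,0,0,0,130,-0.012,-0.022,0,0,0,0,130,-0.012,-0.022,0,0,0,0])

```text
clock: 6.68
tool_pos: [0.5986, 0.018, 0.0469]
eef_rot: [[-0.386, -0.923, -0.004], [-0.923, 0.386, -0.001], [0.002, 0.003, -1.0]]
force: [-7.3, 0.3, 5.1]
grip_width: 0.049
grasp_force: 43.2
```

```bash
python3 - <<'E'
from h import *
s=r.get_state(); print((1000*(s["tool_pos"][:2]-m)@Q), s["force"]@np.r_[Q[:,0],0],s["force"],s["torque"])
E
```

```text
[  8.67371805 -48.91098423] -7.2328618725872 [-7.28482987  0.28732987  5.12078144] [0.09590464 1.85159978 0.44981624]
```

Emit:
apply_moves(motion=[130,0.015,0.03,0,0,0,0,130,-0.07,0.075,0,0,0,0,130,-0.16,0.12,0,0,0,0,130,-0.25,0.17,0,0,0,0,130,-0.35,0.223,0,0,0,0,130,-0.35,0.223,0,0,0,0])

```text
clock: 7.42
tool_pos: [0.5959, 0.0432, 0.0469]
eef_rot: [[-0.387, -0.922, -0.0], [-0.922, 0.387, -0.0], [0.0, 0.0, -1.0]]
force: [-2.8, -1.2, 2.6]
grip_width: 0.049
grasp_force: 42.9
```

Emit:
apply_moves(motion=[130,-0.022,0.012,0,0,0,0,130,-0.044,0.023,0,0,0,0,130,-0.044,0.023,0,0,0,0])

```text
clock: 7.8
tool_pos: [0.5957, 0.0454, 0.0469]
eef_rot: [[-0.387, -0.922, -0.001], [-0.922, 0.387, -0.0], [0.001, 0.0, -1.0]]
force: [-2.0, -2.8, 2.4]
grip_width: 0.0491
grasp_force: 42.8
```

```bash
python3 - <<'E'
from h import *
s=r.get_state(); print((1000*(s["tool_pos"][:2]-m)@Q), s["force"][:2]@Q,s["torque"])
E
```

```text
[  8.14954486 -21.36527382] [-2.24245426 -2.59890153] [-1.11074261  0.70908614  0.23478394]
```

Emit:
apply_moves(motion=[130,-0.022,0.012,0,0,0,0,130,-0.044,0.023,0,0,0,0,130,-0.044,0.023,0,0,0,0])

```text
clock: 8.18
tool_pos: [0.5954, 0.0485, 0.0469]
eef_rot: [[-0.387, -0.922, -0.001], [-0.922, 0.387, -0.0], [0.001, 0.0, -1.0]]
force: [-2.7, -3.6, 1.5]
grip_width: 0.0491
grasp_force: 42.8
```

Emit:
apply_moves(motion=[130,-0.015,0.008,0,0,0,0,130,-0.029,0.015,0,0,0,0,130,-0.029,0.015,0,0,0,0])

```text
clock: 8.55
tool_pos: [0.5953, 0.0504, 0.0469]
eef_rot: [[-0.387, -0.922, -0.001], [-0.922, 0.387, -0.0], [0.001, 0.0, -1.0]]
force: [-3.5, -3.9, 2.9]
grip_width: 0.0497
grasp_force: 42.8
```

```bash
python3 - <<'E'
from h import *
s=r.get_state(); print((1000*(s["tool_pos"][:2]-m)@Q), s["force"][:2]@Q,s["torque"])
E
```

```text
[  8.18178155 -16.35083255] [-3.85226684 -3.53481404] [-1.18072655  0.71038956  0.18429059]
```

Emit:
apply_moves(motion=[130,-0.015,0.008,0,0,0,0,130,-0.029,0.015,0,0,0,0,130,-0.029,0.015,0,0,0,0])

```text
clock: 8.93
tool_pos: [0.5949, 0.0512, 0.0469]
eef_rot: [[-0.388, -0.922, -0.001], [-0.922, 0.388, -0.002], [0.002, 0.001, -1.0]]
force: [-4.0, -8.9, 2.1]
grip_width: 0.0488
grasp_force: 42.9
```

Emit:
apply_moves(motion=[130,-0.015,0.008,0,0,0,0,130,-0.029,0.015,0,0,0,0,130,-0.029,0.015,0,0,0,0])

```text
clock: 9.3
tool_pos: [0.5944, 0.0516, 0.0469]
eef_rot: [[-0.389, -0.921, -0.003], [-0.921, 0.39, -0.003], [0.004, 0.001, -1.0]]
force: [-1.0, -14.1, 3.6]
grip_width: 0.0491
grasp_force: 43.0
```

```bash
python3 - <<'E'
from h import *
s=r.get_state(); print((1000*(s["tool_pos"][:2]-m)@Q), s["force"][:2]@Q,s["torque"])
E
```

```text
[  7.45426229 -15.12046219] [ -2.25624346 -13.97872177] [-3.89891136  0.20478925 -0.17328717]
```

Stop found. I'll ease off, then swing while still gripped, as far as the fingers' room allows.

Emit:
apply_moves(motion=[130,0.058,-0.03,0,0,0,0,130,0.048,-0.145,0,0,0,-0.308,130,0.048,-0.145,0,0,0,-0.308,130,0.029,-0.256,0,0,0,-0.594,130,0.029,-0.256,0,0,0,-0.594])

```text
clock: 9.93
tool_pos: [0.6088, 0.0471, 0.0469]
eef_rot: [[-0.309, -0.951, 0.0], [-0.951, 0.309, -0.0], [0.0, -0.0, -1.0]]
force: [-2.7, -3.7, 0.9]
grip_width: 0.0494
grasp_force: 42.7
```

```bash
python3 - <<'E'
from h import *
s=r.get_state(); print((1000*(s["tool_pos"][:2]-m)@Q), s["force"][:2]@Q,s["torque"])
E
```

```text
[ 21.38878628 -20.77464263] [-3.05262038 -3.41928554] [-0.99709948  0.5181756   0.43000855]
```

Emit:
apply_moves(motion=[130,-0.0145,-0.111,0,0,0,-0.286,130,-0.034,-0.226,0,0,0,-0.573,130,-0.055,-0.324,0,0,0,-0.824,130,-0.081,-0.423,0,0,0,-1.074,130,-0.081,-0.423,0,0,0,-1.074])

```text
clock: 10.55
tool_pos: [0.6339, 0.0438, 0.0469]
eef_rot: [[-0.165, -0.986, -0.001], [-0.986, 0.165, -0.0], [0.0, 0.001, -1.0]]
force: [-2.9, -4.3, 2.9]
grip_width: 0.0491
grasp_force: 42.8
```

```bash
python3 - <<'E'
from h import *
s=r.get_state(); print((1000*(s["tool_pos"][:2]-m)@Q), s["force"][:2]@Q,s["torque"])
im=vision.grab_frame("top"); cv2.imwrite("pics/t3.png",cv2.resize(im[130:240,220:370],(800,586),interpolation=cv2.INTER_CUBIC)[:,:,::-1])
E
```

```text
[ 46.12008664 -26.26838024] [-3.30253328 -3.99360529] [-1.08228971  0.78440878  0.25233276]
```

View pics/t3.png

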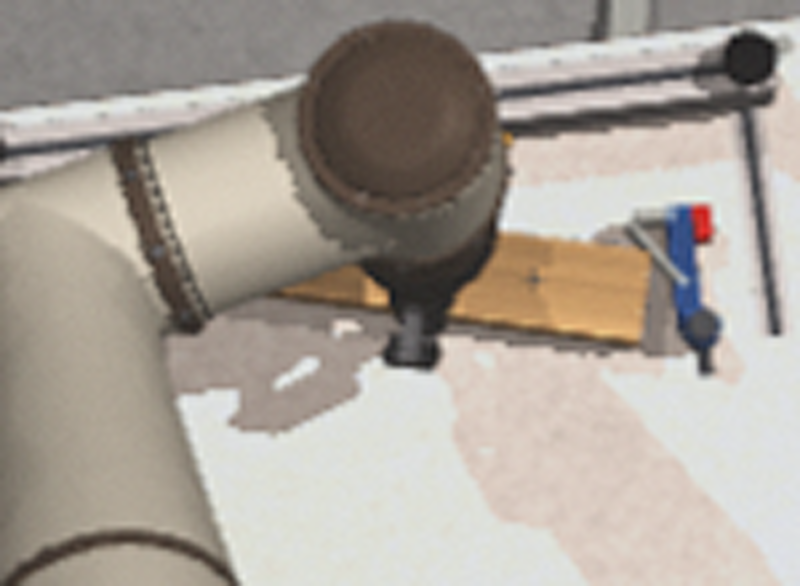

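The top view shows the tail just short of the catch nose: tail corner at (650,250), nose tip at (632,225). Next I'll release, lift, then close the fingers and come down on the robot side near the tail.

Emit:
apply_moves(motion=[60,0,0,0,0,0,0,20,0,0,0,0,0,0,0,0,0,0,0,0,0,0,0,0,0,0,0,0,0,0,0,-0.5,0,0,0,0,0,0,-1.1,0,0,0,0,0,0,-1.1,0,0,0])

```text
clock: 11.48
tool_pos: [0.6364, 0.0445, 0.1165]
eef_rot: [[-0.163, -0.987, 0.007], [-0.987, 0.163, 0.002], [-0.003, -0.007, -1.0]]
force: [-0.2, -0.1, -0.3]
grip_width: 0.0852
grasp_force: 0.0
```

```bash
python3 - <<'E'
from h import *
s=r.get_state(); print((1000*(s["tool_pos"][:2]-m)@Q),s["tool_pos"][2], s["force"],s["torque"],s["grip_width"])
for x,y,z in((-26,-112,.113),(-26,-112,.051)): print(goal(np.r_[m+Q@(np.array([x,y])/1000),z],yaw,s))
E
```

```text
[ 48.68803754 -25.77162365] 0.11650911721049277 [-0.19517289 -0.11395868 -0.26011481] [0.03751989 0.0157312  0.07466711] 0.08523881514581394
(array([1.701, 0.851, 0.047]), array([-0.053,  0.015, -1.792]))
(array([1.704, 0.858, 1.081]), array([-0.053,  0.015, -1.792]))
```

Emit:
apply_moves(motion=[255,0.8,0.4,0,0,0,-0.9,255,1.7,0.85,0,0,0,-1.79,255,1.7,0.85,0,0,0,-1.79,255,1.7,0.85,0,0,0,-1.79,255,1.7,0.85,0,0,0,-1.79,255,1.7,0.85,0.5,0,0,-1.79,255,1.7,0.85,0.95,0,0,-1.79,255,1.7,0.85,1.0,0,0,-1.79,255,1.7,0.85,1.0,0,0,-1.79])

```text
clock: 12.6
tool_pos: [0.568, -0.0478, 0.0532]
eef_rot: [[0.087, -0.996, 0.001], [-0.996, -0.087, -0.0], [0.0, -0.001, -1.0]]
force: [0.2, 0.2, 0.7]
grip_width: -0.0001
grasp_force: 0.0
```

```bash
python3 - <<'E'
from h import *
s=r.get_state(); print((1000*(s["tool_pos"][:2]-m)@Q),s["tool_pos"][2], s["force"][:2]@Q,s["grip_width"])
im=vision.grab_frame("top"); cv2.imwrite("pics/t4.png",cv2.resize(im[130:240,220:370],(800,586),interpolation=cv2.INTER_CUBIC)[:,:,::-1])
E
```

```text
[ -27.43088241 -111.85549934] 0.053184441932940175 [0.24295291 0.21373724] -0.00013018847358944432
```

View pics/t4.png

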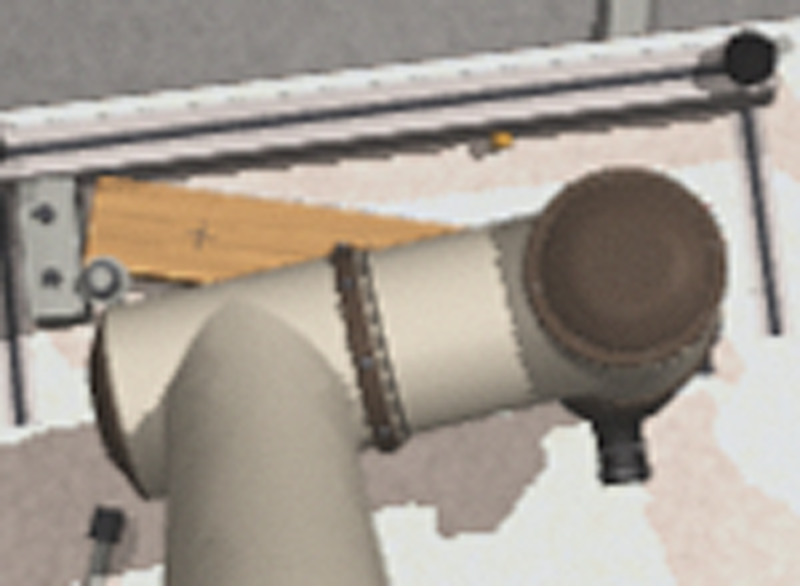

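The end is tucked behind the post (105,280) and up against the stop, with the corner at the fence. I'll push the tail in.

Emit:
apply_moves(motion=[255,0.067,-0.1,0,0,0,0,255,0.067,-0.2,0,0,0,0,255,0.067,-0.26,0,0,0,0,255,0.067,-0.32,0,0,0,0,255,0.067,-0.38,0,0,0,0,255,0.067,-0.44,0,0,0,0,255,0.067,-0.5,0,0,0,0])

```text
clock: 13.52
tool_pos: [0.5949, -0.051, 0.0523]
eef_rot: [[0.084, -0.996, -0.007], [-0.996, -0.084, -0.001], [0.0, 0.007, -1.0]]
force: [-4.3, -2.5, 0.6]
grip_width: -0.0002
grasp_force: 2.1
```

Emit:
apply_moves(motion=[255,0,-0.05,0,0,0,0,255,0,-0.1,0,0,0,0,255,0,-0.15,0,0,0,0,255,0,-0.2,0,0,0,0,255,0,-0.25,0,0,0,0])

```text
clock: 14.15
tool_pos: [0.6127, -0.0485, 0.053]
eef_rot: [[0.086, -0.996, 0.0], [-0.996, -0.086, -0.0], [0.0, -0.0, -1.0]]
force: [-1.9, -1.6, 0.0]
grip_width: -0.0001
grasp_force: 1.0
```

Emit:
apply_moves(motion=[255,0,-0.05,0,0,0,0,255,0,-0.1,0,0,0,0,255,0,-0.15,0,0,0,0,255,0,-0.2,0,0,0,0,255,0,-0.25,0,0,0,0])

```text
clock: 14.78
tool_pos: [0.6276, -0.0472, 0.0529]
eef_rot: [[0.086, -0.996, -0.0], [-0.996, -0.086, -0.0], [0.0, 0.0, -1.0]]
force: [-2.3, -1.7, 0.3]
grip_width: -0.0001
grasp_force: 1.1
```

Emit:
apply_moves(motion=[255,0,-0.04,0,0,0,0,255,0,-0.08,0,0,0,0,255,0,-0.11,0,0,0,0,255,0,-0.11,0,0,0,0])

```text
clock: 15.28
tool_pos: [0.6343, -0.0465, 0.0529]
eef_rot: [[0.086, -0.996, 0.001], [-0.996, -0.086, 0.0], [-0.0, -0.001, -1.0]]
force: [-1.2, -1.0, 0.3]
grip_width: -0.0
grasp_force: 0.7
```

```bash
python3 - <<'E'
from h import *
s=r.get_state(); print((1000*(s["tool_pos"][:2]-m)@Q),s["tool_pos"][2], s["force"][:2]@Q,s["torque"])
im=vision.grab_frame("top"); cv2.imwrite("pics/t5.png",cv2.resize(im[130:240,220:370],(800,586),interpolation=cv2.INTER_CUBIC)[:,:,::-1])
E
```

```text
[  38.7284086  -116.32279954] 0.05293912852042096 [-1.27527652 -0.8757461 ] [-0.22047791  0.31885316 -0.04827983]
```

View pics/t5.png

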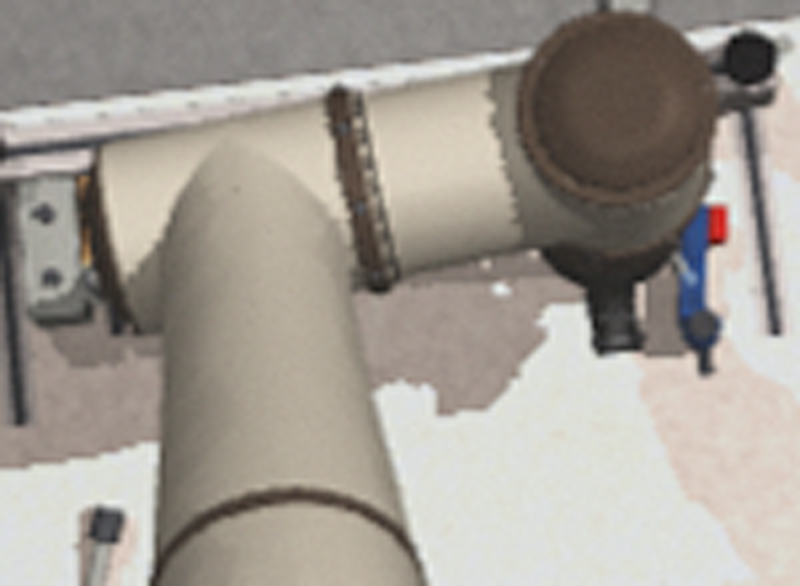

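The catch arm is being pushed aside: the red tab moved to (717,225). Finer steps from here.

Emit:
apply_moves(motion=[255,0,-0.025,0,0,0,0,255,0,-0.05,0,0,0,0,255,0,-0.075,0,0,0,0,255,0,-0.075,0,0,0,0])

```text
clock: 15.82
tool_pos: [0.6387, -0.0463, 0.0529]
eef_rot: [[0.086, -0.996, 0.0], [-0.996, -0.086, 0.0], [0.0, -0.0, -1.0]]
force: [-1.8, -1.9, -0.6]
grip_width: 0.0
grasp_force: 0.9
```

Emit:
apply_moves(motion=[255,0,-0.025,0,0,0,0,255,0,-0.05,0,0,0,0,255,0,-0.05,0,0,0,0])

```text
clock: 16.2
tool_pos: [0.6412, -0.0462, 0.0529]
eef_rot: [[0.085, -0.996, -0.001], [-0.996, -0.085, -0.0], [0.0, 0.001, -1.0]]
force: [-3.5, -1.7, 1.6]
grip_width: 0.0001
grasp_force: 1.7
```

Emit:
apply_moves(motion=[255,0,-0.02,0,0,0,0,255,0,-0.04,0,0,0,0,255,0,-0.04,0,0,0,0])

```text
clock: 16.58
tool_pos: [0.643, -0.0461, 0.0529]
eef_rot: [[0.085, -0.996, -0.002], [-0.996, -0.085, -0.0], [0.0, 0.002, -1.0]]
force: [-5.7, -2.5, 2.1]
grip_width: -0.0006
grasp_force: 2.6
```

Emit:
apply_moves(motion=[255,0,-0.02,0,0,0,0,255,0,-0.03,0,0,0,0,255,0,-0.03,0,0,0,0])

```text
clock: 16.95
tool_pos: [0.6439, -0.0461, 0.0529]
eef_rot: [[0.085, -0.996, -0.004], [-0.996, -0.085, -0.001], [0.0, 0.004, -1.0]]
force: [-7.3, -1.5, 3.9]
grip_width: -0.0
grasp_force: 3.6
```

Emit:
apply_moves(motion=[255,0,-0.015,0,0,0,0,255,0,-0.025,0,0,0,0,255,0,-0.025,0,0,0,0])

```text
clock: 17.32
tool_pos: [0.6458, -0.0459, 0.0529]
eef_rot: [[0.085, -0.996, -0.003], [-0.996, -0.085, -0.0], [0.0, 0.003, -1.0]]
force: [-5.2, -1.2, 1.7]
grip_width: -0.0001
grasp_force: 2.9
```

Emit:
apply_moves(motion=[255,0,-0.015,0,0,0,0,255,0,-0.025,0,0,0,0,255,0,-0.025,0,0,0,0])

```text
clock: 17.7
tool_pos: [0.6463, -0.0459, 0.0529]
eef_rot: [[0.085, -0.996, -0.005], [-0.996, -0.085, -0.001], [0.0, 0.005, -1.0]]
force: [-7.1, -2.7, 5.6]
grip_width: 0.0002
grasp_force: 4.2
```

Emit:
apply_moves(motion=[255,0,-0.015,0,0,0,0,255,0,-0.025,0,0,0,0,255,0,-0.025,0,0,0,0])

```text
clock: 18.08
tool_pos: [0.6483, -0.046, 0.0528]
eef_rot: [[0.085, -0.996, -0.004], [-0.996, -0.085, -0.001], [0.001, 0.005, -1.0]]
force: [-6.8, -3.8, 4.5]
grip_width: 0.0003
grasp_force: 3.7
```

```bash
python3 - <<'E'
from h import *
s=r.get_state(); print((1000*(s["tool_pos"][:2]-m)@Q),s["tool_pos"][2], s["force"][:2]@Q,s["torque"])
im=vision.grab_frame("top"); cv2.imwrite("pics/t6.png",cv2.resize(im[130:240,220:370],(800,586),interpolation=cv2.INTER_CUBIC)[:,:,::-1])
h=cv2.cvtColor(im,cv2.COLOR_RGB2HSV)[130:240,300:370]; k=cv2.inRange(h,(0,170,120),(6,255,255))|cv2.inRange(h,(174,170,120),(180,255,255)); print("red",np.argwhere(k).mean(0)*5.33)
E
```

```text
[  52.66722056 -116.99718406] 0.052827175943095356 [-7.11379903 -3.23724191] [-0.97464983  1.91448613 -0.02401159]
red [221.195 271.83 ]
```

```bash
python3 - <<'E'
import cv2,numpy as np
for n in("t2","t4","t5","t6"):
    h=cv2.cvtColor(cv2.imread(f"pics/{n}.png"),cv2.COLOR_BGR2HSV)[:,430:]; k=cv2.inRange(h,(0,170,120),(6,255,255))|cv2.inRange(h,(174,170,120),(180,255,255)); print(n,k.astype(bool).sum(),np.argwhere(k).mean(0)+[0,430])
E
```

```text
t2 430 [223.         700.64418605]
t4 0 [nan nan]
t5 434 [224.26267281 717.24193548]
t6 434 [223.08064516 700.64285714]<stdin>:3: RuntimeWarning: Mean of empty slice.
  ret = um.true_divide(
```

View pics/t6.png

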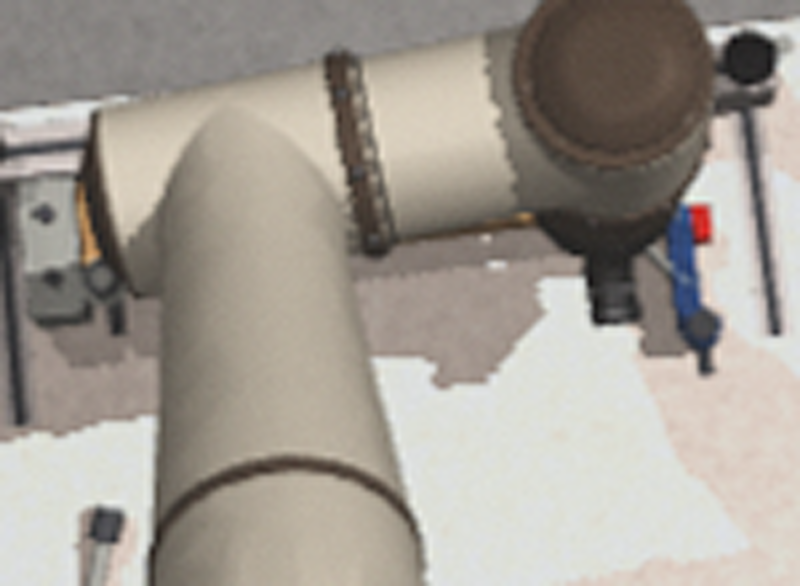

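The catch has snapped shut; the red tab is back at (701,223). I'll drag the plank lightly toward the stop by friction, then retreat.

Emit:
apply_moves(motion=[255,-0.03,0,0,0,0,0,255,-0.06,0,0,0,0,0,255,-0.1,0,0,0,0,0,255,-0.1,0,0,0,0,0])

```text
clock: 18.62
tool_pos: [0.6477, -0.0401, 0.0522]
eef_rot: [[0.085, -0.996, -0.005], [-0.996, -0.085, -0.001], [0.001, 0.005, -1.0]]
force: [-5.4, -3.5, 1.6]
grip_width: -0.0002
grasp_force: 3.0
```

Emit:
apply_moves(motion=[255,0,0.1,0,0,0,0,255,0,0.4,0,0,0,0,255,0,0.7,-0.6,0,0,0,255,0,1.2,-1.6,0,0,0,255,0,2.0,-2.4,0,0,0,255,0,2.8,-2.6,0,0,0,255,0,2.8,-2.6,0,0,0,255,0,2.8,-2.6,0,0,0])

```text
clock: 19.62
tool_pos: [0.4837, -0.0531, 0.2099]
eef_rot: [[0.086, -0.996, 0.005], [-0.996, -0.086, 0.001], [-0.001, -0.005, -1.0]]
force: [-0.6, 0.9, -0.6]
grip_width: 0.0003
grasp_force: 0.0
```

```bash
python3 - <<'E'
from h import *
im=vision.grab_frame("top"); cv2.imwrite("pics/t7.png",cv2.resize(im[130:240,220:370],(800,586),interpolation=cv2.INTER_CUBIC)[:,:,::-1])
im=im.copy(); im[:150]=0;im[200:]=0;im[:,:225]=0;im[:,370:]=0
C,ab,t=plank(im,"top"); print(1000*(C-m)@Q,ab,np.pi/2-(t-yaw))
E
```

```text
[88.06242615 10.83355298] (298.75604248046875, 51.77680206298828) -0.0020715596377340884
```

View pics/t7.png

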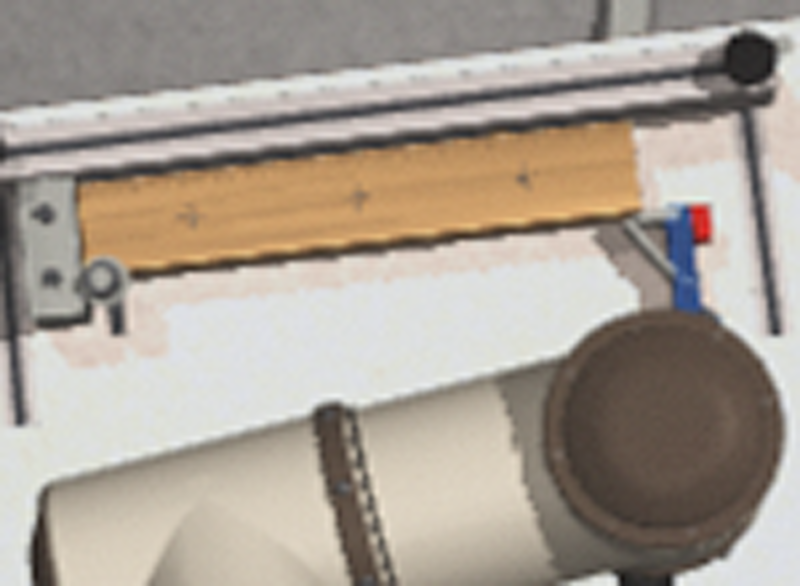

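The plank lies in line with its end at the stop (80,230). The nose is shut in front of its tail at (640,215), and the arm is clear.

```bash
python3 -c "
from cell import r
print(r.job_done())"
```

```text
the job is handed in; nothing more can be done
None
```

The plank is loaded and the job is handed in: it lies in line with its end at the stop, the catch is shut in front of it, and the arm is clear. The highest force I read was about 14 N, against the stop; the judged result was not reported back.

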